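# Blow a lens barrel clean on the ionised-air station

## Robot

A 6-joint arm with a two-finger parallel gripper is mounted at the origin on the work surface. World frame = base frame: x ahead of the robot, y to its left, z up, the work surface at z = 0. Lengths are in m, angles in rad, forces in N, time in s.
With the tool pointing down it reaches from about 0.35 to 0.775 m from the base axis. Payload 7.3 kg.
Tool frame: the origin (TCP) lies midway between the tips of the shut fingers; the grasp point (between the pads) lies 19 mm behind it; z points along the fingers, y is the direction in which the jaws open and shut (so a half turn about z gives the same grasp; the last joint's range is limited). The gripper opens to 92 mm and grips with 3 to 60 N. Pads are 19 mm wide; open, the fingers measure 130 mm over their backs; the gripper's body (75 mm by 190 mm) begins 47 mm behind the grasp point.
Start: joints at [0.984, 0.342, 1.524, -0, 1.275, -0.146], TCP at [0.224, 0.475, 0.189] pointing down, gripper open.
Joint ranges: [-2.53, 2.53], [-0.77, 2.02], [0.04, 2.7], [-1, 4.14], [0.28, 2.66], [-3.11, 3.11]. Speed limits (rad/s): [2.57, 2.57, 3.14, 3.14, 3.14, 3.14].

## Interface

Orientations are given as [roll, pitch, yaw] about the fixed x, y, z axes, in that order (R = Rz(yaw) Ry(pitch) Rx(roll)).
In Python, from cell import robot gives the robot as it stands.
- The arm moves only by the tool step_arm, never from a script. Its argument "moves" is a list that holds one entry, the list of rows, each a list of 4 numbers: the shift along the tool's x, y, z in m, then the turn about the tool's z in rad. In form: [[[dx, dy, dz, roll], ...]]. A call has 1 to 8 rows; each row shifts and turns the commanded pose from where the row before left it, along the tool's axes as they then stand; what a row does not reach is not made up. A row lasts 1/12 s, in which the tool goes at most 41.7 mm and 7.16 degrees, less where a joint would pass 70% of its speed; a pose out of reach is approached as far as the arm can. A call with a gripper value outside its range is refused whole. "hand" is the opening, from 0 (shut) to 1 (fully open), set as the call begins (left out, the last holds). The fingers move at their own pace and stop on an object; "force" is the grip in N (left out, the last holds). Time passes only in rows, so rows that do not move let the fingers close. It gives the time, the measured TCP pose, the force and the opening at its end, in the units of the state.
- robot.observe(): the state, without advancing time (a new reading comes with each control period).
- robot.read_camera(name): name is "side" or "top" or "wrist"; returns a dict with "frame" (420x560x3 uint8, red, green, blue), "fovy" (degrees; the focal length in pixels is half the picture's height over the tangent of half this angle, whatever the lens; pixels are square), "cx", "cy" (the principal point, pixels), "R" (3x3) and "t" (3): a world point X has camera coordinates R X + t. Camera axes: x right, y down, z forward; pixel columns grow to the right and rows downward; lengths in m; the calibration is good to about 2 mm. A picture is of the moment at which its call begins. There is no depth.
- robot.hand_in(): hands the job in, once; it reports no verdict.
The state is a dict: "time": time; "qpos": joint angles; "qvel": joint speeds; "joint_efforts": joint torques, N m; "tool_pos": TCP position; "tool_rot": TCP orientation; "contact_force": force on the tool from outside, world axes, zero at the start; "torque": the same for the moment, N m; "opening": finger opening in m.
Only numpy, scipy, OpenCV 4.12 (cv2) and the standard library are available. Lean on these libraries where they do the work, as an engineer would, in place of code of your own. Each camera call takes 0.05 s, during which the arm holds its last target.

## Task

Stand the bottle-shaped lens barrel upright in the middle of the ionised-air station's round grille without dropping it, and switch the ioniser on by flipping its bat toggle right over to the other side. Only when both are done, push the spring-loaded air slide fully to the rear end of its travel, hold it there for at least three seconds to blow the dust out, then let go of it there so that it snaps home by itself. Leave the barrel standing on the grille with the ioniser on and the other things on the bench undisturbed.

Things in the scene. Friction and masses are not known exactly. Their poses are not given: they have to be found in the camera images.
- station: Ionised-air station: white box 220 (x) x 320 (y) x 75 mm high, fixed; place and yaw vary. Origin: centre of its underside; own x points from its front (gauge, vents, robot's side) to its rear, y to its left. On its top panel (75 mm up), own (x, y) mm: grille (-10, -90), toggle pivot (-15, 15), air slide at home (-35, 105). A bar 24 mm high runs along the rear edge, x 81 to 105.
- grille (a point): Centre of the top of the round grille: flat aluminium disc 84 mm in diameter, its top 79 mm above the bench (4 mm above the panel), with a dark slotted opening 46 mm wide. No rim or recess: the barrel simply stands on it. Axes as station.
- bat_tip (a point): Tip of the steel bat toggle, 62 mm from its pivot (86 mm above the bench), 9 mm thick at the root, 14 near the tip. Off, it leans 24 degrees to the station's front (-x): tip 25 mm before the pivot, 143 mm above the bench; on, as far to the rear (+x). Swings in the station's x-z plane. Over-centre: pushed past upright it snaps on and stays; 3 to 5 N at the tip start it.
- ion_toggle (a joint): Angle of the bat toggle in rad: 0 off (leaning to the station's front), 0.42 upright, 0.84 on (leaning to its rear).
- slide_bar (a point): Centre of the top of the air slide's finger bar: black, upright, 62 mm wide (station y), 14 thick (x), underside 93 and top 123 mm above the bench, on a small steel foot (20 x 30 mm) over an aluminium bed with its top 83 mm above the bench (36 wide; it starts 45 mm in front of the bar's home). Pushed from its front side along the station's +x; springs back.
- air_slide (a joint): Travel of the air slide in m: 0 home (front), 0.040 fully open (rear, end stop). Spring return: about 3 N at home rising to 7 N at the end; let go, it is back home within 0.3 s.
- barrel_mid (a point): Centre (on the axis, 40 mm above the underside) of the barrel to be cleaned: black, bottle-shaped, hollow, open at both ends, 80 mm high; base 60 mm in diameter up to 24 mm, conical shoulder, straight neck 37 mm in diameter from 44 mm to the top. Own z up its axis. About 170 g. Stands upright on the bench among three other black lens parts; the four places are interchanged.
- tube: Bystander: plain straight black lens tube, 58 mm in diameter and 70 mm high, open. Origin at the centre of its underside.
- focus_ring: Bystander: low wide black ring, 74 mm in diameter and 26 mm high. Origin at the centre of its underside.
- mount: Bystander: black lens mount, foot 44 mm and top flange 68 mm in diameter, 44 mm high. Origin at the centre of its underside.
- wash_bottle: Bystander: white wash bottle, 74 mm in diameter, 228 mm high with its bent spout. Origin at the centre of its underside.
- blower: Bystander: black rubber air bulb standing nozzle up, 54 mm in diameter, 115 mm high. Origin at the centre of its underside.
- brush: Bystander: flat dusting brush lying on the bench, 150 mm long. Origin near its middle, on the bench.
- dish: Bystander: shallow steel dish, 100 mm in diameter, 22 mm high. Origin at the centre of its underside.
Mind the look-alikes: they are no part of the job. What is shaped like the part that bears barrel_mid but green is not meant.

How it is judged:
By the outcome, as a careful person would: the job done as asked, in the order asked, and still so for the second after the job is handed in, with the robot touching nothing.
It also fails if it takes over 67 s, if anything falls off the work surface, if the arm or the gripper's body presses on something with over 40 N, if the wrist force passes 120 N, or if a joint passes its speed limit or range.

## Working session

There is one attempt and no reset: what is moved stays moved. The work goes in short steps, Python scripts to look and compute and a tool call to move; the robot and the scene stay as the last step left them, time stands still between calls to the robot, and variables do not carry over. Pictures are saved under pics/ and viewed, and the job is handed in when it is done.

Besides the shell and the picture viewer there is one more tool, called after "Emit:" by a JSON object that holds its "name" and its "arguments". step_arm: Moves the arm, as the interface text tells. Its arguments: {"type":"object","properties":{"moves":{"type":"array","items":{"type":"array","items":{"type":"array","items":{"type":"number"}}}},"hand":{"type":"number"},"force":{"type":"number"}},"required":["moves"]}

```bash
mkdir -p pics; ls
python3 - <<'E'
from cell import robot
import cv2,pickle
print(robot.observe())
for n in ["side","top","wrist"]:
    c=robot.read_camera(n); pickle.dump(c,open(f"pics/{n}0.pkl","wb"))
    cv2.imwrite(f"pics/{n}0.png",c["frame"][:,:,::-1]); print(n,c["fovy"],c["cx"],c["cy"],c["R"],c["t"])
E
```

```text
pics
{'time': 0.0, 'qpos': array([ 9.83989350e-01,  3.42701266e-01,  1.52502330e+00,  2.53152619e-05,
        1.27534470e+00, -1.46002369e-01]), 'qvel': array([-0.00092593,  0.00145511, -0.00089005,  0.00063786, -0.00096547,
       -0.00090692]), 'joint_efforts': array([-1.62954784e-03, -4.31219566e+01, -2.44224733e+01,  7.16647971e-02,
        5.56956267e-02, -1.15626049e-04]), 'tool_pos': array([0.22372288, 0.4744504 , 0.18815392]), 'tool_rot': array([-3.14013527e+00, -2.38774447e-04,  2.70078048e+00]), 'contact_force': array([-0.67581896, -0.54348592, -0.99043169]), 'torque': array([ 0.03057582,  0.00546827, -0.01305004]), 'opening': 0.09192122163367838}
side 56.86061801155249 269.80797941147927 206.24609991582682 [[ 0.93559062 -0.35273002  0.01586562]
 [-0.1931055  -0.54878258 -0.81335597]
 [ 0.29560184  0.75790449 -0.58154995]] [-0.50164747  0.2176024   0.83987851]
top 43.43885280701968 277.39180768079655 210.61846463027925 [[-0.01193757 -0.99983915  0.01338515]
 [-0.98104026  0.00912149 -0.19358929]
 [ 0.19343606 -0.01544236 -0.98099135]] [0.0806257  0.57977032 1.33043368]
wrist 58.94473284983535 281.71924168414967 209.500001634834 [[ 0.42556037  0.90492868 -0.00156784]
 [ 0.86603047 -0.40676399  0.29074779]
 [ 0.26246827 -0.12508854 -0.95679844]] [-0.52325882 -0.0359217   0.39017187]
```

View pics/side0.png

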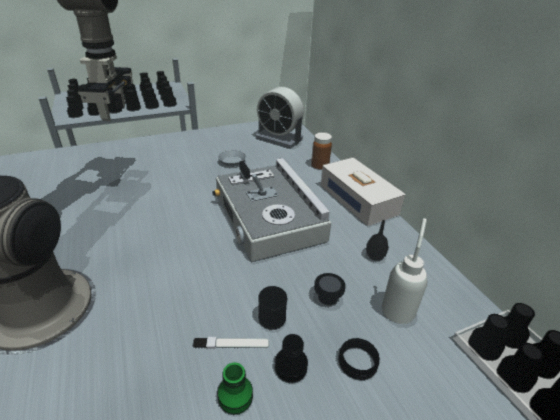

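View pics/top0.png

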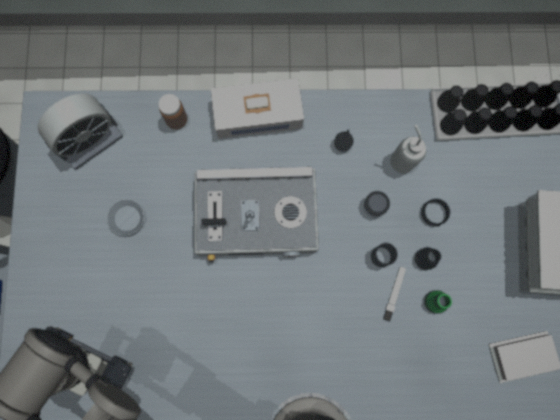

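View pics/wrist0.png

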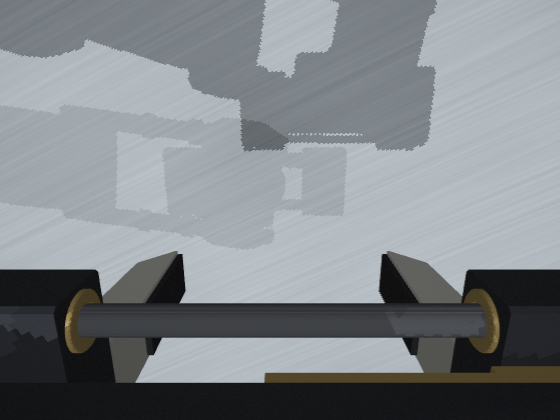

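```bash
cat > h.py <<'E'
import numpy as np,cv2,pickle
def ray(c,uv):
    f=c["frame"].shape[0]/2/np.tan(np.radians(c["fovy"])/2)
    d=np.array([(uv[0]-c["cx"])/f,(uv[1]-c["cy"])/f,1.]); R=np.array(c["R"]);t=np.array(c["t"])
    return -R.T@t, R.T@d
def onplane(c,uv,z):
    o,d=ray(c,uv); return o+d*(z-o[2])/d[2]
def proj(c,X):
    f=c["frame"].shape[0]/2/np.tan(np.radians(c["fovy"])/2)
    p=np.array(c["R"])@np.array(X)+np.array(c["t"]); return np.array([c["cx"]+f*p[0]/p[2],c["cy"]+f*p[1]/p[2]])
def tri(a,ua,b,ub):
    o1,d1=ray(a,ua);o2,d2=ray(b,ub)
    s=np.linalg.lstsq(np.c_[d1,-d2],o2-o1,rcond=None)[0]
    p,q=o1+s[0]*d1,o2+s[1]*d2
    return (p+q)/2,np.linalg.norm(p-q)
def load(n): return pickle.load(open(f"pics/{n}.pkl","rb"))
E
python3 - <<'E'
from h import *
t=load("top0");s=load("side0")
a=t["frame"][150:330,185:465,::-1]; cv2.imwrite("pics/t0c.png",cv2.resize(a[:,:135],None,fx=5,fy=5,interpolation=cv2.INTER_CUBIC)[:600]) 
cv2.imwrite("pics/t0d.png",cv2.resize(t["frame"][180:320,350:460,::-1],None,fx=4,fy=4,interpolation=cv2.INTER_CUBIC))
cv2.imwrite("pics/s0c.png",cv2.resize(s["frame"][260:420,185:385,::-1],None,fx=3.7,fy=3.7,interpolation=cv2.INTER_CUBIC))
cv2.imwrite("pics/s0d.png",cv2.resize(s["frame"][140:270,205:345,::-1],None,fx=4.6,fy=4.6,interpolation=cv2.INTER_CUBIC))
E
```

```text
(no output)
```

View pics/t0c.png

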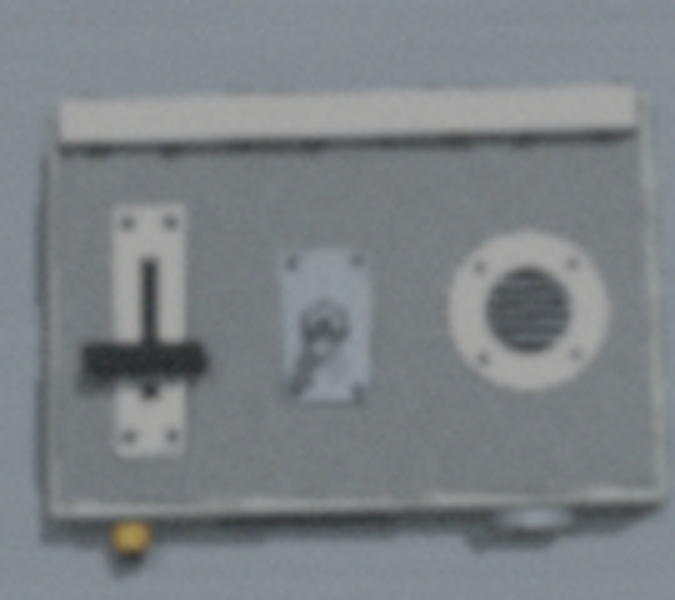

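View pics/t0d.png

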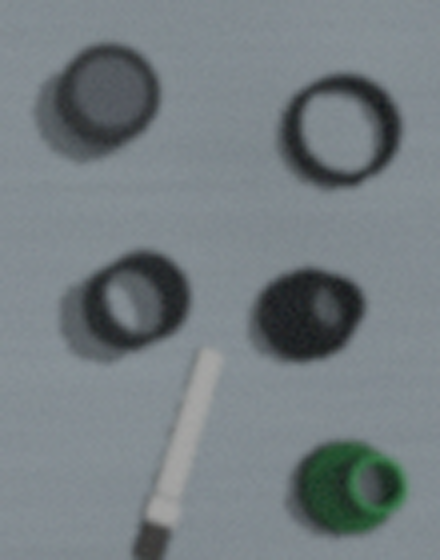

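View pics/s0c.png

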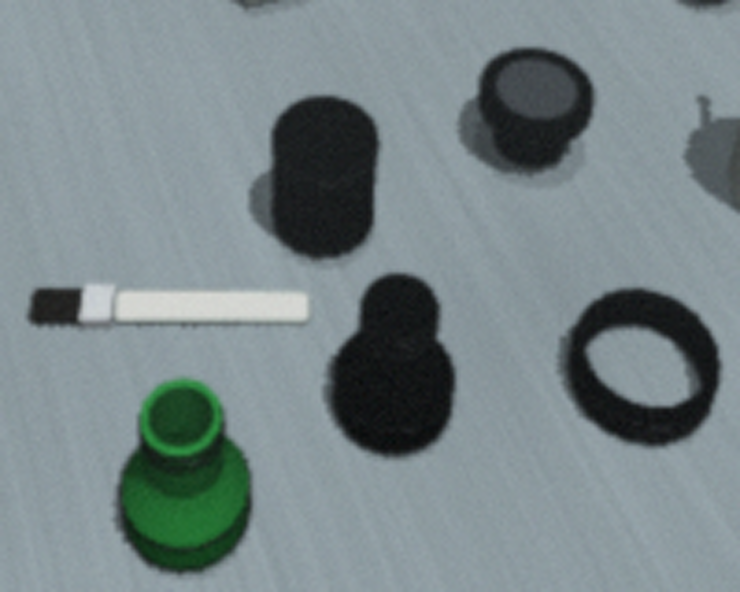

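View pics/s0d.png

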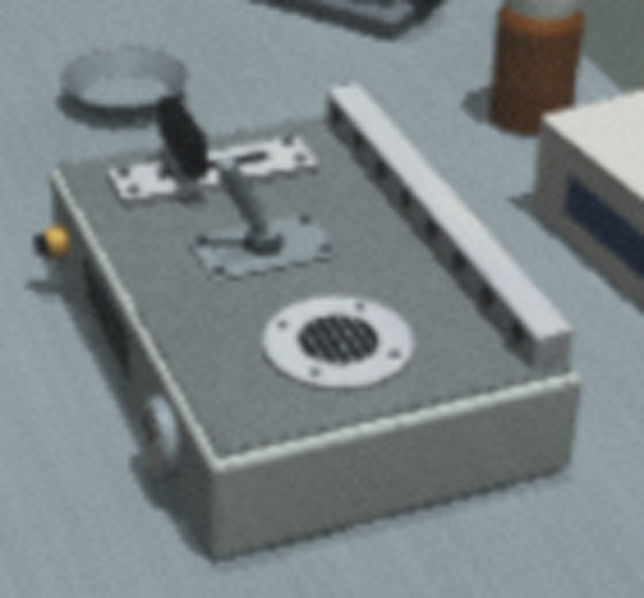

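Run:
```python
from h import *
t=load("top0");s=load("side0")
T=lambda u,v:(350+u/4,180+v/4)
S=lambda u,v:(185+u/3.7,260+v/3.7)
G=lambda u,v:(185+u/5,150+v/5)
D=lambda u,v:(205+u/4.6,140+v/4.6)
print("neck top t",onplane(t,T(335,300),.08)); print("neck top s",onplane(s,S(400,308),.08)); print("tri",tri(t,T(335,300),s,S(400,308)))
print("base t z.012",onplane(t,T(305,314),.012)); print("green",onplane(t,T(377,486),.08))
print("grille",onplane(t,G(528,310),.079),onplane(s,D(338,341),.079),tri(t,G(528,310),s,D(338,341)))
print("panel corners FL,FR", onplane(t,G(55,517),.075),onplane(t,G(662,498),.075),onplane(s,D(53,176),.075),onplane(s,D(215,462),.075))
print("slidebar top",onplane(t,G(145,358),.123),"ends",onplane(t,G(85,359),.123),onplane(t,G(206,357),.123))
print("toggle plate",onplane(t,G(326,325),.075))
print("tube",onplane(t,T(147,288),.07),"mount",onplane(t,T(112,88),.044),"ring",onplane(t,T(342,125),.026))
```

```text
neck top t [ 0.4567443  -0.32280742  0.08      ]
neck top s [ 0.45699234 -0.32288315  0.08      ]
tri (array([ 0.45687185, -0.3228514 ,  0.07997263]), np.float64(0.0002548239335851102))
base t z.012 [ 0.45491061 -0.32329478  0.012     ]
green [ 0.33955437 -0.3411203   0.08      ]
grille [0.57212365 0.04071173 0.079     ] [0.57392501 0.04064851 0.079     ] (array([0.57295232, 0.04049886, 0.07912382]), np.float64(0.0017266282157235027))
panel corners FL,FR [0.46772244 0.28342957 0.075     ] [ 0.47425298 -0.02641212  0.075     ] [0.46937677 0.27002264 0.075     ] [ 0.47810881 -0.0298301   0.075     ]
slidebar top [0.5410414  0.23347157 0.123     ] ends [0.54082218 0.26324458 0.123     ] [0.54125603 0.20317888 0.123     ]
toggle plate [0.56596948 0.14525548 0.075     ]
tube [ 0.46681933 -0.20516897  0.07      ] mount [ 0.60393141 -0.19455631  0.044     ] ring [ 0.58082781 -0.35270622  0.026     ]
```

Candidates in the side view are the tube (272,307), the mount (329,289), the focus ring (358,358), the black bottle-shaped part (291,358) and the green bottle shape (235,388). There are also bottle shapes in the off-bench racks. I choose the black bottle shape at side (291,358) / top (428,258). The two views put its neck top at (0.457, -0.323) and height 0.080 m, and the close crop shows shoulder and neck. The grille is at (0.573, 0.0405), and the station yaw is about 1.3°.

Emit:
{"name": "step_arm", "arguments": {"moves": [[[-0.026,-0.0173,-0.0023,0],[-0.026,-0.0173,-0.0023,0],[-0.026,-0.0173,-0.0023,0],[-0.026,-0.0173,-0.0023,0],[-0.026,-0.0173,-0.0023,0],[-0.026,-0.0173,-0.0023,0],[-0.026,-0.0173,-0.0023,0],[-0.026,-0.0173,-0.0023,0]]], "hand": 0.7, "force": 20}}

```text
time: 0.82
tool_pos: [0.3534, 0.2595, 0.2072]
tool_rot: [-3.142, -0.0, 2.701]
contact_force: [0.5, -0.4, 0.1]
opening: 0.0644
```

Emit:
{"name": "step_arm", "arguments": {"moves": [[[-0.026,-0.0173,-0.0023,0],[-0.026,-0.0173,-0.0023,0],[-0.026,-0.0173,-0.0023,0],[-0.026,-0.0173,-0.0023,0],[-0.026,-0.0173,-0.0023,0],[-0.026,-0.0173,-0.0023,0]]]}}

```text
time: 1.32
tool_pos: [0.4503, 0.099, 0.221]
tool_rot: [3.142, -0.0, 2.701]
contact_force: [0.6, 0.9, 0.3]
opening: 0.0642
```

Emit:
{"name": "step_arm", "arguments": {"moves": [[[-0.0155,-0.0316,0.0018,0],[-0.0155,-0.0316,0.0018,0],[-0.0155,-0.0316,0.0018,0],[-0.0155,-0.0316,0.0018,0],[-0.0155,-0.0316,0.0018,0],[-0.0155,-0.0316,0.0018,0]]]}}

```text
time: 1.82
tool_pos: [0.4526, -0.1123, 0.21]
tool_rot: [3.141, -0.0, 2.701]
contact_force: [0.5, -0.2, 0.7]
opening: 0.064
```

Emit:
{"name": "step_arm", "arguments": {"moves": [[[-0.0155,-0.0316,0.0018,0],[-0.0155,-0.0316,0.0018,0],[-0.0155,-0.0316,0.0018,0],[-0.0155,-0.0316,0.0018,0],[-0.0155,-0.0316,0.0018,0],[-0.0155,-0.0316,0.0018,0],[0,0,0,0]]]}}

```text
time: 2.4
tool_pos: [0.4554, -0.3274, 0.198]
tool_rot: [-3.14, -0.0, 2.696]
contact_force: [-0.3, 0.7, -0.2]
opening: 0.064
```

```bash
cat > snap.py <<'E'
import sys
from h import *
from cell import robot
o=robot.observe(); print(o["time"],o["tool_pos"],o["tool_rot"],o["contact_force"],o["opening"])
for a in sys.argv[2:]:
    c=robot.read_camera(a); n=a+sys.argv[1]; pickle.dump(c,open(f"pics/{n}.pkl","wb")); cv2.imwrite(f"pics/{n}.png",c["frame"][:,:,::-1])
E
python3 snap.py 1 wrist
python3 - <<'E'
from h import *
c=load("wrist1")
print(proj(c,[.457,-.323,.08]),proj(c,[.457,-.323,.0]))
E
```

```text
2.4 [ 0.45540706 -0.32742904  0.19804091] [-3.13975841e+00 -2.22238046e-04  2.69635149e+00] [-0.25388134  0.72744666 -0.236703  ] 0.0640226684339723
[288.60912804 191.97263314] [287.43819592 173.66338661]
```

View pics/wrist1.png

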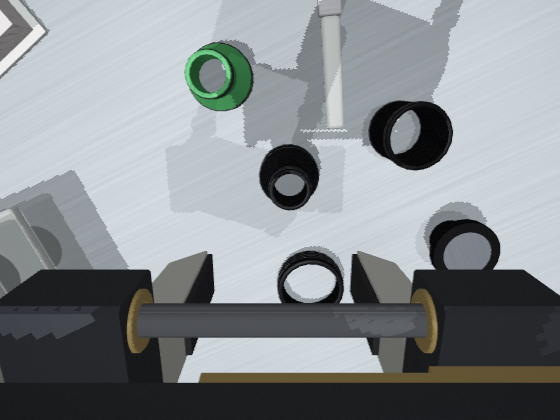

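The wrist picture shows the black barrel with its neck ring at about (290,185), and the green one separate at (215,75). I'll re-measure now that the arm has settled.

```bash
python3 snap.py 2 wrist
python3 - <<'E'
from h import *
c=load("wrist2")
g=cv2.cvtColor(c["frame"],cv2.COLOR_RGB2GRAY)[130:225,245:335]
cv2.imwrite("pics/w2c.png",cv2.resize(cv2.convertScaleAbs(g,alpha=1.8),None,fx=6,fy=6,interpolation=cv2.INTER_CUBIC))
print(proj(c,[.457,-.323,.08]),proj(c,[.457,-.323,.0]))
print(onplane(c,(290,184),.08),onplane(c,(289,177),.024))
E
```

```text
2.45 [ 0.45549455 -0.32445453  0.19814366] [ 3.14145700e+00 -1.40211130e-03  2.69690244e+00] [-0.52274541  0.3991508   0.3280212 ] 0.06436349182352354
[285.1891443  193.45311256] [284.52993496 174.97218376]
[ 0.45117893 -0.31566868  0.08      ] [ 0.45632296 -0.317874    0.024     ]
```

View pics/w2c.png

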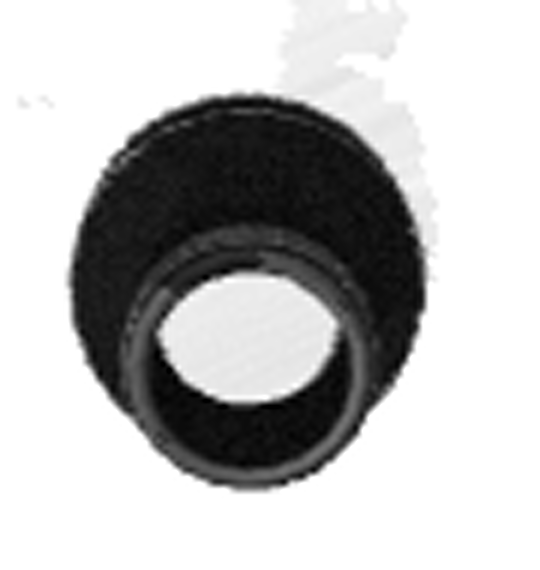

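Run:
```python
from h import *
c=load("wrist2")
print(onplane(c,(286.7,189.5),.08),onplane(c,(286.4,176.5),.024))
s=load("side0")
```

```text
[ 0.45436891 -0.32031244  0.08      ] [ 0.45473033 -0.32002851  0.024     ]
```

Emit:
{"name": "step_arm", "arguments": {"moves": [[[0,0.001,0.03,0],[0,0.001,0.03,0],[0,0,0.025,0],[0,0,0.02,0],[0,0,0.015,0],[0,0,0,0]]]}}

```text
time: 3.0
tool_pos: [0.4556, -0.3169, 0.0765]
tool_rot: [3.139, -0.006, 2.702]
contact_force: [-1.7, 0.4, 0.2]
opening: 0.0643
```

```bash
python3 snap.py 3 wrist side
```

```text
3.0 [ 0.45564667 -0.31686743  0.07646886] [ 3.13921599 -0.00624255  2.70225095] [-1.69057878  0.38719106  0.2015592 ] 0.06433452989283027
```

View pics/wrist3.png

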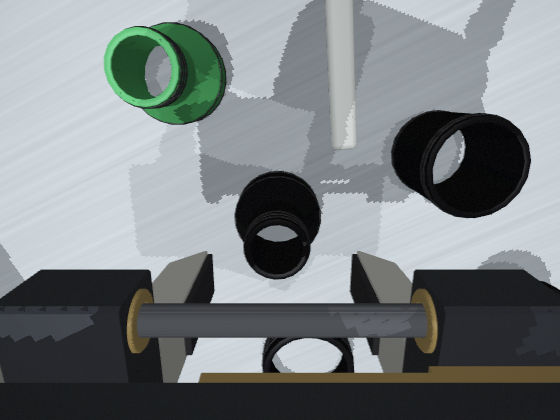

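View pics/side3.png

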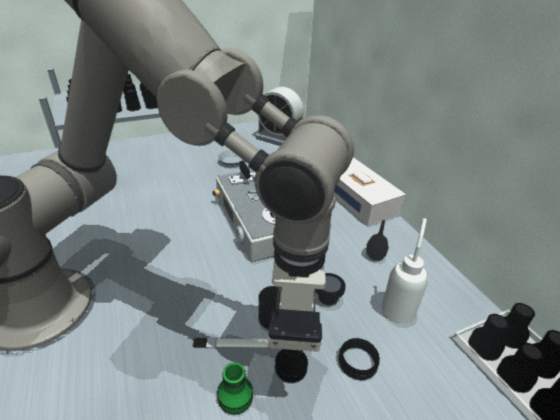

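Run:
```python
from h import *
c=load("wrist3")
print(onplane(c,(277,245),.08))
from cell import robot
for i in range(1):
    o=robot.observe(); print(o["tool_pos"],o["tool_rot"],o["qvel"])
p=o["tool_pos"]
print(proj(c,p),proj(c,p+[0,0,.019]), proj(c,[p[0],p[1],.08]))
```

```text
[ 0.45323148 -0.319787    0.08      ]
[ 0.45736613 -0.31886187  0.07973871] [ 3.14115822e+00 -5.82938062e-04  2.70205687e+00] [-0.00556072 -0.02120634 -0.03063796 -0.00284299  0.00196527 -0.00390918]
[281.67945837 250.42302709] [281.75546284 265.02926097] [281.68041278 250.6064405 ]
```

Emit:
{"name": "step_arm", "arguments": {"moves": [[[0.002,-0.002,0.012,0],[0,0,0.012,0],[0,0,0.009,0],[0,0,0,0],[0,0,0,0]]]}}

```text
time: 3.52
tool_pos: [0.4548, -0.3209, 0.0471]
tool_rot: [-3.142, 0.001, 2.701]
contact_force: [0.3, 0.3, 0.3]
opening: 0.0643
```

Emit:
{"name": "step_arm", "arguments": {"moves": [[[0,0,0,0],[0,0,0,0],[0,0,0,0],[0,0,0,0],[0,0,0,0],[0,0,0,0]]], "hand": 0, "force": 20}}

```text
time: 4.02
tool_pos: [0.4545, -0.321, 0.0465]
tool_rot: [3.142, 0.0, 2.701]
contact_force: [-0.1, 0.2, 0.4]
opening: 0.029
```

```bash
python3 snap.py 4 wrist side
```

```text
4.0167 [ 0.45451551 -0.32099001  0.04651372] [3.14150886e+00 1.55846207e-04 2.70067518e+00] [-0.09189722  0.155478    0.37001963] 0.029021639590366
```

View pics/wrist4.png

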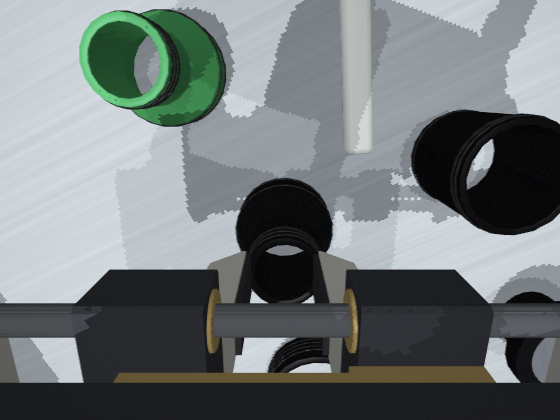

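View pics/side4.png

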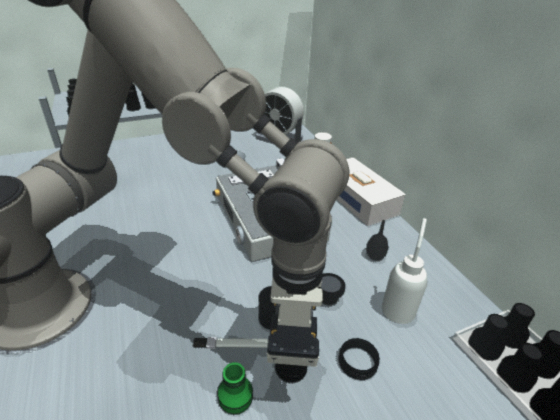

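Run:
```python
from h import *
c=load("wrist4")
p=np.array([.4545,-.321,.0465])
for z in (.0465,.0655,.08): print(z,proj(c,[p[0],p[1],z]))
print(onplane(c,(286,266),.08))
x=np.array([-.904,.427,0]);
for k in(-.0095,.0095): print(proj(c,[p[0],p[1],.0465]+k*x))
cv2.imwrite("pics/w4c.png",cv2.resize(c["frame"][170:370,180:400,::-1],None,fx=3,fy=3,interpolation=cv2.INTER_CUBIC))
```

```text
0.0465 [283.5586875  244.16925834]
0.0655 [283.72670312 258.20815158]
0.08 [283.87808727 270.85736824]
[ 0.45262734 -0.31900909  0.08      ]
[283.50708088 259.6265    ]
[283.61167476 228.29848938]
```

View pics/w4c.png

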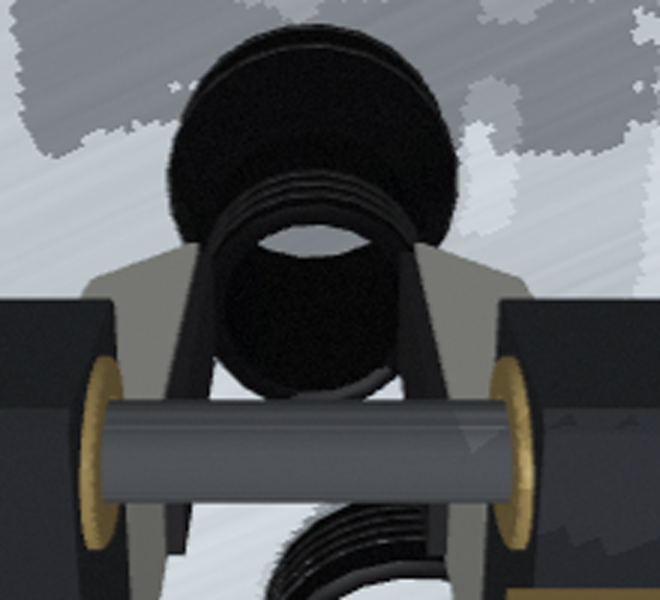

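The wrist view shows the pads on both sides of the neck, with the ring centre at about (286,266) and the tool axis predicted at (284,271). The 29 mm opening reading doesn't match the 37 mm neck. I'll settle, then test with a small lift.

Emit:
{"name": "step_arm", "arguments": {"moves": [[[0,0,0,0],[0,0,0,0],[0,0,0,0],[0,0,0,0]]], "force": 25}}

```text
time: 4.45
tool_pos: [0.4545, -0.3209, 0.0464]
tool_rot: [3.141, -0.0, 2.701]
contact_force: [-0.6, 0.7, -0.9]
opening: 0.0007
```

Emit:
{"name": "step_arm", "arguments": {"moves": [[[0,0,-0.005,0],[0,0,-0.01,0],[0,0,-0.02,0],[0,0,-0.02,0],[0,0,0,0]]]}}

```text
time: 4.87
tool_pos: [0.4565, -0.3228, 0.1062]
tool_rot: [-3.139, 0.007, 2.701]
contact_force: [-0.3, -1.4, 1.2]
opening: 0.0004
```

```bash
python3 snap.py 5 wrist side
```

```text
4.8667 [ 0.45651158 -0.32278664  0.10616633] [-3.13927668  0.0074709   2.70091332] [-0.25662993 -1.35502263  1.24171795] 0.0004088441239793144
```

View pics/wrist5.png

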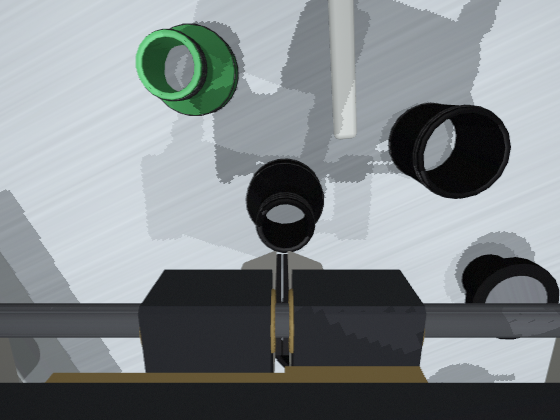

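View pics/side5.png

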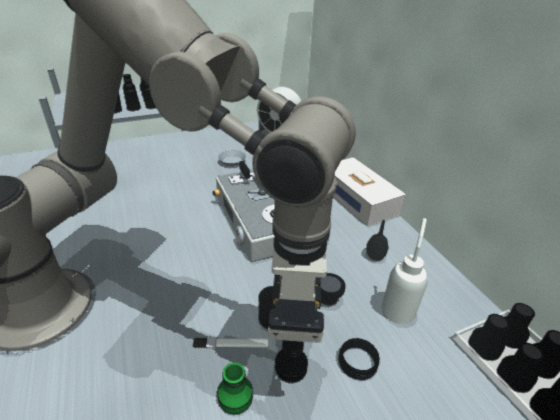

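Run:
```python
from h import *
c=load("wrist5"); o=[.4565,-.3228,.106]
cv2.imwrite("pics/w5c.png",cv2.resize(c["frame"][140:380,180:400,::-1],None,fx=2.5,fy=2.5,interpolation=cv2.INTER_CUBIC))
a=load("side4")["frame"][280:410,215:385,::-1];b=load("side5")["frame"][280:410,215:385,::-1]
cv2.imwrite("pics/s45.png",cv2.resize(np.vstack([a,b]),None,fx=2.3,fy=2.3,interpolation=cv2.INTER_CUBIC))
s=load("side5")
print("tcp5 side",proj(s,o),"tcp4",proj(s,[.4545,-.321,.0465]),"neck top",proj(s,[.4565,-.322,.08]))
print("tip wrist5",proj(c,o), [proj(c,np.array(o)+[0,0,h]) for h in(.019,.033,.066)])
print(onplane(c,(285,222),.08))
```

```text
tcp5 side [293.5930321  334.11714855] tcp4 [290.49645245 354.02805474] neck top [292.65255013 342.91751724]
tip wrist5 [283.51587995 244.12305374] [array([283.59229894, 258.39131583]), array([283.65856483, 270.76388232]), array([283.8625523 , 308.85057558])]
[ 0.45318281 -0.3201582   0.08      ]
```

View pics/s45.png

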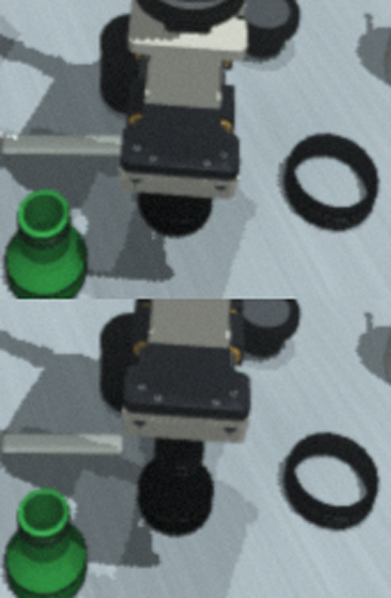

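View pics/w5c.png

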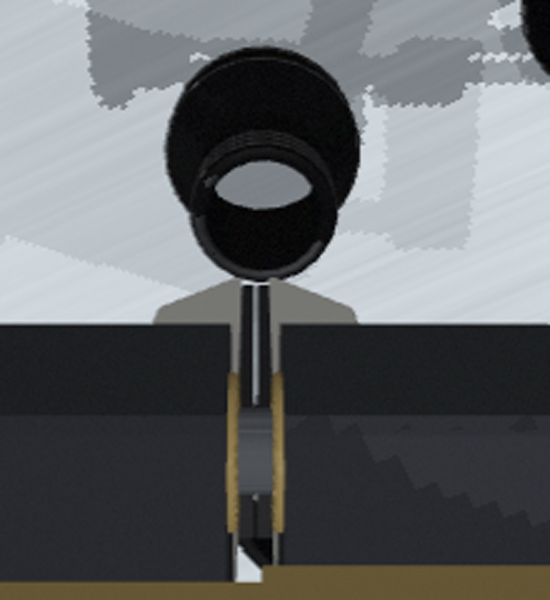

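Run:
```python
from h import *
c=load("wrist0"); o=np.array([.2237,.4745,.1885]); R=np.array(c["R"]);t=np.array(c["t"])
x=np.array([-.904,.427,0])
f=210/np.tan(np.radians(c["fovy"]/2));print("f",f)
for h in (0,.019,.033):
  for k in (-.0095,0,.0095):
    p=o+[0,0,h]+k*x; print(h,k,(R@p+t).round(4),proj(c,p).round(1))
print("depth from opening",f*.092/198)
```

```text
f 371.5917917470075
0 -0.0095 [0.001  0.0287 0.2119] [283.5 259.8]
0 0 [0.001  0.0196 0.2092] [283.6 244.3]
0 0.0095 [0.001  0.0105 0.2064] [283.6 228.4]
0.019 -0.0095 [0.001  0.0342 0.1938] [283.6 275.1]
0.019 0 [0.001  0.0251 0.191 ] [283.7 258.4]
0.019 0.0095 [0.001  0.016  0.1882] [283.7 241.2]
0.033 -0.0095 [0.001  0.0383 0.1804] [283.7 288.4]
0.033 0 [0.001  0.0292 0.1776] [283.8 270.6]
0.033 0.0095 [0.001  0.0201 0.1748] [283.8 252.2]
depth from opening 0.17265881232689237
```

Nothing moved and the barrel still stands at the same spot, but the jaws shut above it. Finger-tip pixels and the jaw-opening scale both put the real tips about 34 mm above the reported TCP. I'll therefore grasp with reported z≈0.024 (real tips at about 0.058) and use this offset from here on.

Emit:
{"name": "step_arm", "arguments": {"moves": [[[0,0,0,0],[0,0,0,0],[0,0,0,0],[0,0,0,0],[0,0,0,0],[0,0,0,0],[0,0,0,0],[0,0,0,0]]], "hand": 0.75}}

```text
time: 5.63
tool_pos: [0.4545, -0.321, 0.1013]
tool_rot: [3.141, -0.0, 2.701]
contact_force: [-0.2, -0.6, 0.6]
opening: 0.0493
```

Emit:
{"name": "step_arm", "arguments": {"moves": [[[0,0,0,0],[0,0,0,0],[0,0,0,0],[0,0,0,0],[0,0,0,0]]]}}

```text
time: 6.05
tool_pos: [0.4545, -0.321, 0.1014]
tool_rot: [3.142, 0.0, 2.701]
contact_force: [0.2, -0.5, 0.2]
opening: 0.0687
```

Emit:
{"name": "step_arm", "arguments": {"moves": [[[0,0,0.02,0],[0,0,0.02,0],[0,0,0.012,0],[0,0,0.01,0],[0,0,0.008,0],[0,0,0.007,0],[0,0,0,0],[0,0,0,0]]]}}

```text
time: 6.72
tool_pos: [0.4546, -0.3211, 0.0245]
tool_rot: [3.142, 0.0, 2.701]
contact_force: [-0.0, 0.5, 0.3]
opening: 0.0687
```

```bash
python3 snap.py 6 wrist
```

```text
6.7167 [ 0.45460547 -0.32105476  0.02445731] [3.14151508e+00 7.22777369e-05 2.70079726e+00] [-0.04008402  0.54212648  0.31828138] 0.0687244244257303
```

View pics/wrist6.png

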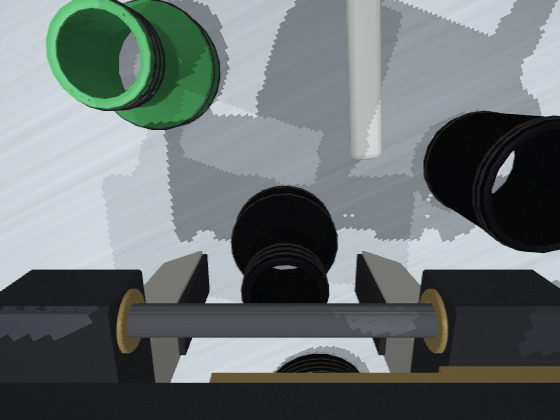

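Emit:
{"name": "step_arm", "arguments": {"moves": [[[0,0,0.002,0],[0,0,0.002,0],[0,0,0,0],[0,0,0,0],[0,0,0,0],[0,0,0,0],[0,0,0,0],[0,0,0,0]]], "hand": 0, "force": 25}}

```text
time: 7.43
tool_pos: [0.4545, -0.3209, 0.0205]
tool_rot: [3.141, 0.0, 2.701]
contact_force: [0.9, 1.1, 0.4]
opening: 0.0408
```

Emit:
{"name": "step_arm", "arguments": {"moves": [[[0,0,0,0],[0,0,0,0],[0,0,0,0]]]}}

```text
time: 7.68
tool_pos: [0.4545, -0.3209, 0.0204]
tool_rot: [3.141, 0.0, 2.701]
contact_force: [-0.3, 1.0, 0.9]
opening: 0.0405
```

Emit:
{"name": "step_arm", "arguments": {"moves": [[[0,0,-0.004,0],[0,0,-0.006,0],[0,0,-0.01,0],[0,0,-0.01,0],[0,0,0,0],[0,0,0,0]]]}}

```text
time: 8.18
tool_pos: [0.455, -0.3215, 0.0516]
tool_rot: [-3.141, 0.002, 2.701]
contact_force: [0.2, 0.0, -1.6]
opening: 0.0412
```

```bash
python3 snap.py 7 wrist side
python3 - <<'E'
from h import *
cv2.imwrite("pics/c7.png",np.hstack([cv2.resize(load("side7")["frame"][280:410,215:385,::-1],(400,306)),cv2.resize(load("wrist7")["frame"][:,:,::-1],(400,306))]))
E
```

```text
8.1833 [ 0.45504321 -0.32145434  0.05156809] [-3.14096883e+00  2.26475868e-03  2.70082604e+00] [ 0.19671632  0.04944338 -1.59552603] 0.041246403708744835
```

View pics/c7.png

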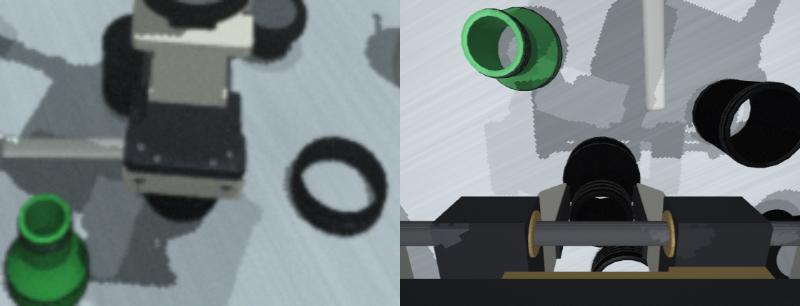

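Lifted: the force shows −1.6 N, about right for 170 g, and the barrel base is visible below the jaws. Next I raise it and turn so the jaws lie along the station's x.

Emit:
{"name": "step_arm", "arguments": {"moves": [[[0,0,-0.02,0.05],[0,0,-0.028,0.1],[0,0,-0.028,0.11],[0,0,-0.028,0.11],[0,0,-0.028,0.11],[0,0,-0.02,0.11],[0,0,-0.01,0.11],[0,0,0,0.11]]]}}

```text
time: 8.95
tool_pos: [0.4553, -0.3218, 0.215]
tool_rot: [3.139, 0.004, 1.885]
contact_force: [-0.6, 0.2, -1.1]
opening: 0.0408
```

Emit:
{"name": "step_arm", "arguments": {"moves": [[[0,0,0,0.11],[0,0,0,0.1],[0,0,0,0.07],[0,0,0,0.017],[0,0,0,0],[0,0,0,0]]]}}

```text
time: 9.45
tool_pos: [0.4544, -0.3208, 0.2121]
tool_rot: [-3.141, -0.001, 1.596]
contact_force: [0.1, 0.7, -1.3]
opening: 0.0408
```

Emit:
{"name": "step_arm", "arguments": {"moves": [[[0.015,0.0053,0,0],[0.03,0.0107,0,0],[0.03,0.0107,0,0],[0.03,0.0107,0,0],[0.03,0.0107,0,0],[0.03,0.0107,0,0],[0.03,0.0107,0,0],[0.03,0.0107,0,0]]]}}

```text
time: 10.12
tool_pos: [0.5297, -0.0927, 0.2124]
tool_rot: [3.142, -0.0, 1.595]
contact_force: [0.5, -0.3, -1.1]
opening: 0.0404
```

Emit:
{"name": "step_arm", "arguments": {"moves": [[[0.03,0.0107,0,0],[0.03,0.0107,0,0],[0.03,0.0107,0,0],[0.02,0.0075,0,0],[0.015,0.006,0,0],[0.008,0.0025,0,0],[0,0,0,0],[0,0,0,0]]]}}

```text
time: 10.78
tool_pos: [0.5743, 0.0396, 0.2122]
tool_rot: [-3.141, 0.0, 1.595]
contact_force: [-0.6, -0.4, -1.6]
opening: 0.0406
```

```bash
python3 snap.py 8 wrist side top;  python3 - <<'E'
from h import *
cv2.imwrite("pics/c8.png",np.hstack([cv2.resize(load("side8")["frame"][100:280,180:360,::-1],(400,400),interpolation=cv2.INTER_CUBIC),cv2.resize(load("top8")["frame"][150:290,180:320,::-1],(400,400),interpolation=cv2.INTER_CUBIC)]))
E
```

```text
10.7833 [0.57428605 0.03955478 0.21221682] [-3.14109039e+00  3.66039472e-04  1.59498302e+00] [-0.59821756 -0.43498163 -1.64652754] 0.04062552835589287
```

View pics/c8.png

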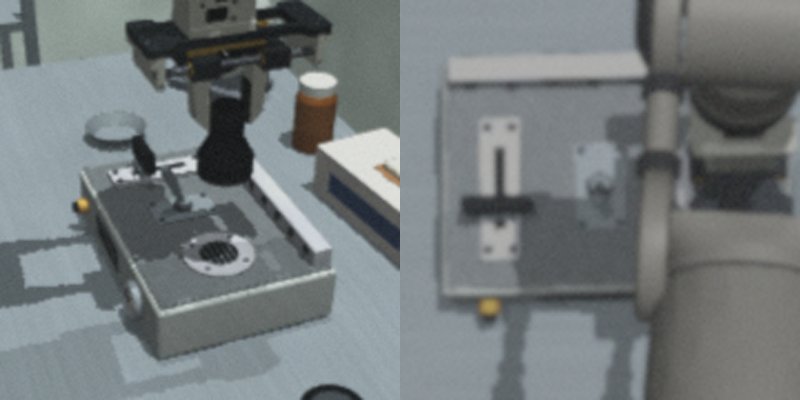

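View pics/wrist8.png

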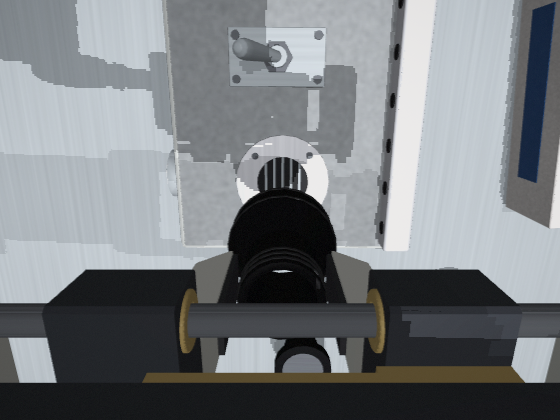

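Run:
```python
from h import *
c=load("wrist8")
print("grille c",proj(c,[.573,.0405,.079]),"rear-left edges",proj(c,[.573+.0009,.0405+.042,.079]),proj(c,[.531,.0395,.079]),proj(c,[.615,.0415,.079]))
print(onplane(c,(282.5,136.5),.079),onplane(c,(237,183),.079),onplane(c,(328,183),.079))
# barrel base far edge top (z=.1915+.024)
t=[.5743,.0396]
zb=.2122-.0205
print("base edge",[proj(c,[t[0]+.03*np.cos(a),t[1]+.03*np.sin(a),zb+.024]).round(1) for a in (0,np.pi/2,np.pi)], [proj(c,[t[0],t[1]+.03,zb]).round(1)])
cv2.imwrite("pics/w8c.png",cv2.resize(c["frame"][110:320,200:370,::-1],None,fx=2.8,fy=2.8,interpolation=cv2.INTER_CUBIC))
```

```text
grille c [281.72884365 185.59931725] rear-left edges [283.98508767 138.65170491] [235.29238023 185.51881747] [328.16827252 185.67982216]
[0.57255765 0.08431657 0.079     ] [0.53256712 0.04187249 0.079     ] [0.61469479 0.04397353 0.079     ]
base edge [array([338. , 245.3]), array([285.4, 191.5]), array([229.6, 242.8])] [array([285. , 181.5])]
```

View pics/w8c.png

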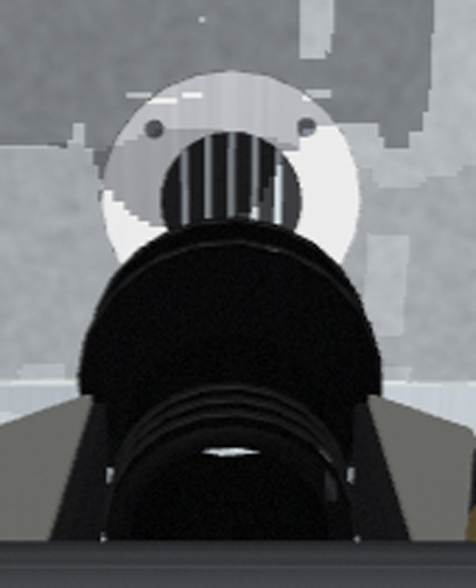

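Run:
```python
from h import *
s=load("side8"); zb=.2122-.0205
im=cv2.resize(s["frame"][130:230,220:340,::-1],None,fx=6,fy=6,interpolation=cv2.INTER_CUBIC)
P=lambda X:tuple(int(v) for v in (proj(s,X)-[220,130])*6)
t=[.5743,.0396]
for z,r in ((0,.03),(.024,.03),(.044,.0185)):
    pts=np.array([P([t[0]+r*np.cos(a),t[1]+r*np.sin(a),zb+z]) for a in np.linspace(0,6.28,40)])
    cv2.polylines(im,[pts],True,(0,0,255),1)
pts=np.array([P([.573+.042*np.cos(a),.0405+.042*np.sin(a),.079]) for a in np.linspace(0,6.28,40)]);cv2.polylines(im,[pts],True,(0,255,255),1)
cv2.imwrite("pics/s8o.png",im)
```

```text
(no output)
```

View pics/s8o.png

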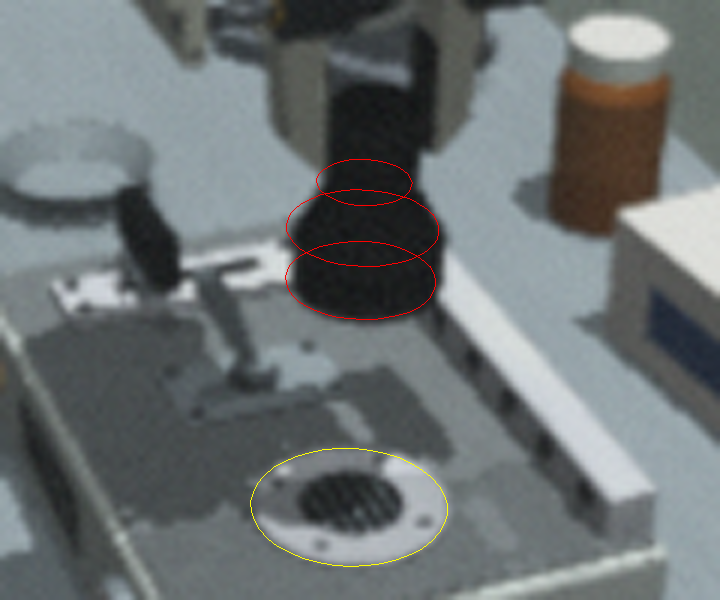

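Emit:
{"name": "step_arm", "arguments": {"moves": [[[0.003,-0.001,0.01,0],[0.002,-0.001,0.02,0],[0,0,0.025,0],[0,0,0.02,0],[0,0,0.012,0],[0,0,0.008,0],[0,0,0.004,0],[0,0,0,0]]]}}

```text
time: 11.6
tool_pos: [0.572, 0.0446, 0.1127]
tool_rot: [-3.14, -0.0, 1.593]
contact_force: [-0.5, 0.5, -1.4]
opening: 0.041
```

Emit:
{"name": "step_arm", "arguments": {"moves": [[[0,0,0,0],[0,0,0,0],[0,0,0,0]]]}}

```text
time: 11.85
tool_pos: [0.573, 0.0448, 0.1144]
tool_rot: [3.14, 0.0, 1.594]
contact_force: [-0.1, 0.5, -1.3]
opening: 0.0409
```

```bash
python3 snap.py 9 wrist side
python3 - <<'E'
from h import *
from cell import robot
s=load("side9"); p=robot.observe()["tool_pos"]; zb=p[2]-.0205; print(p)
for t,n,(u0,v0,u1,v1),k in ((s,"s9o",(220,130,340,240),5),(load("wrist9"),"w9o",(200,100,370,340),2.4)):
    im=cv2.resize(t["frame"][v0:v1,u0:u1,::-1],None,fx=k,fy=k,interpolation=cv2.INTER_CUBIC)
    P=lambda X:tuple(int(v) for v in (proj(t,X)-[u0,v0])*k)
    for z,r in ((0,.03),(.024,.03)):
        pts=np.array([P([.573+r*np.cos(a),.0412+r*np.sin(a),zb+z]) for a in np.linspace(0,6.28,40)])
        cv2.polylines(im,[pts],True,(0,0,255),1)
    pts=np.array([P([.573+.042*np.cos(a),.0412+.042*np.sin(a),.079]) for a in np.linspace(0,6.28,40)]);cv2.polylines(im,[pts],True,(0,255,255),1)
    cv2.imwrite(f"pics/{n}.png",im)
E
```

```text
11.85 [0.57297485 0.04479155 0.1143536 ] [3.13975272e+00 7.10832911e-05 1.59375355e+00] [-0.13114818  0.50038271 -1.29853425] 0.04086270459209474
[0.57277331 0.04484332 0.11410508]
```

View pics/s9o.png

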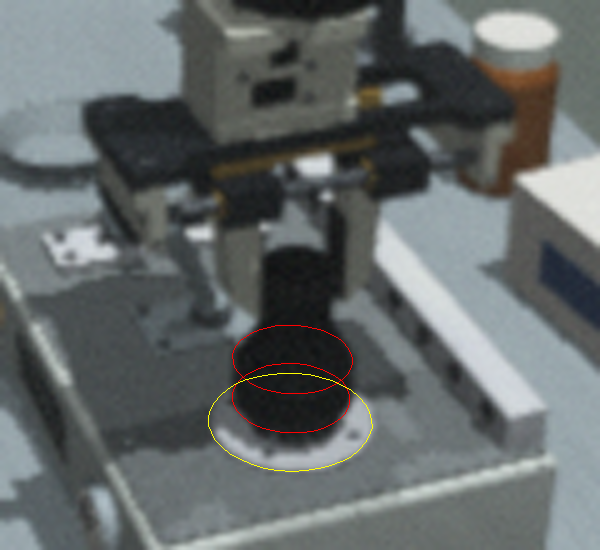

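View pics/w9o.png

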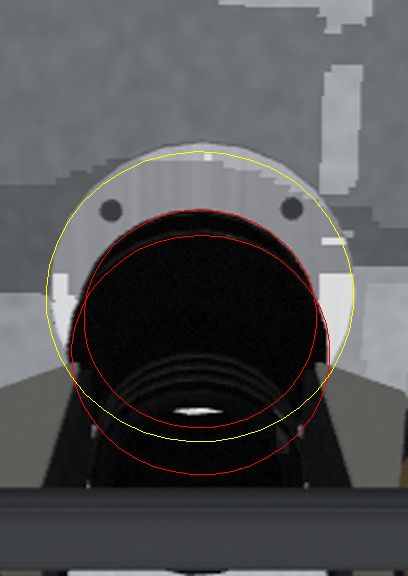

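Emit:
{"name": "step_arm", "arguments": {"moves": [[[0.001,0,0.005,0],[0,0,0.004,0],[0,0,0.003,0],[0,0,0.001,0],[0,0,0,0],[0,0,0,0]]]}}

```text
time: 12.45
tool_pos: [0.5723, 0.0459, 0.1003]
tool_rot: [-3.141, -0.0, 1.594]
contact_force: [-0.5, 0.0, -1.6]
opening: 0.041
```

Emit:
{"name": "step_arm", "arguments": {"moves": [[[0,0,0.0005,0],[0,0,0.0005,0],[0,0,0.0005,0],[0,0,0,0]]]}}

```text
time: 12.78
tool_pos: [0.5726, 0.0458, 0.0994]
tool_rot: [3.141, -0.0, 1.594]
contact_force: [-0.2, -0.1, 2.3]
opening: 0.0405
```

Contact is confirmed: the z force went from −1.6 to +2.3 N at the expected height. Releasing.

Emit:
{"name": "step_arm", "arguments": {"moves": [[[0,0,-0.0003,0],[0,0,0,0],[0,0,0,0],[0,0,0,0],[0,0,0,0],[0,0,0,0]]], "hand": 0.7}}

```text
time: 13.28
tool_pos: [0.5724, 0.0458, 0.0992]
tool_rot: [-3.142, -0.0, 1.594]
contact_force: [-0.7, 0.0, -0.2]
opening: 0.0639
```

Emit:
{"name": "step_arm", "arguments": {"moves": [[[0,0,-0.01,0],[0,0,-0.02,0],[0,0,-0.03,0],[0,0,-0.03,0],[0,0,-0.02,0],[0,0,0,0]]]}}

```text
time: 13.78
tool_pos: [0.5749, 0.0458, 0.2152]
tool_rot: [3.132, 0.001, 1.594]
contact_force: [-0.3, -0.3, 0.2]
opening: 0.0643
```

```bash
python3 snap.py 10 wrist side
python3 - <<'E'
from h import *
s=load("side10")
cv2.imwrite("pics/s10c.png",cv2.resize(s["frame"][130:240,220:340,::-1],None,fx=5,fy=5,interpolation=cv2.INTER_CUBIC))
E
```

```text
13.7833 [0.57486799 0.04576427 0.21518483] [3.13177581e+00 6.50832048e-04 1.59388836e+00] [-0.28688735 -0.3193261   0.17817407] 0.06428453781055674
```

View pics/s10c.png

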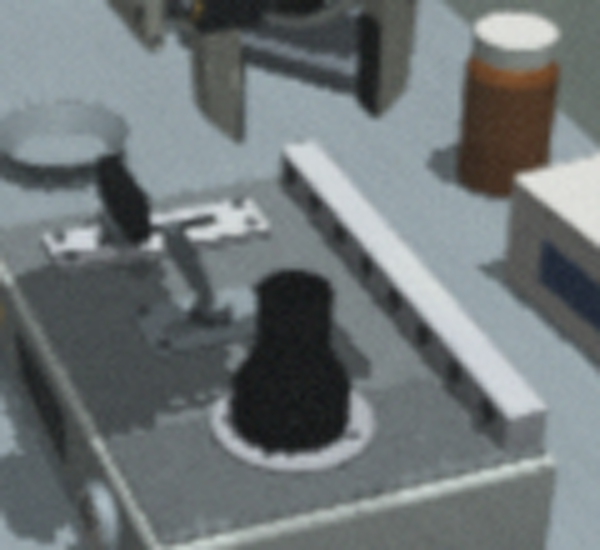

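View pics/wrist10.png

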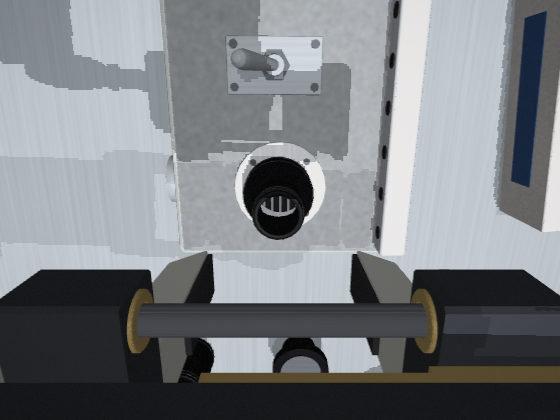

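The barrel stands upright on the grille. In the side crop the base centre is at (291,~425) and the disc centre at (292,~425), so it is within about 2 mm of the middle. Next I shut the fingers and go in front of the bat.

Emit:
{"name": "step_arm", "arguments": {"moves": [[[0.015,-0.012,0,0],[0.022,-0.017,0,0],[0.022,-0.017,0,0],[0.022,-0.017,0,0],[0.015,-0.012,0,0],[0.007,-0.005,0,0],[0,0,0,0],[0,0,0,0]]], "hand": 0}}

```text
time: 14.55
tool_pos: [0.4902, 0.1467, 0.2088]
tool_rot: [-3.141, 0.0, 1.595]
contact_force: [0.4, -0.5, 0.1]
opening: 0.0158
```

Emit:
{"name": "step_arm", "arguments": {"moves": [[[0,0,0.02,0],[0,0,0.03,0],[0,0,0.03,0],[0,0,0.02,0],[0,0,0.013,0],[0,0,0.005,0],[0,0,0,0],[0,0,0,0]]]}}

```text
time: 15.22
tool_pos: [0.4909, 0.1464, 0.0915]
tool_rot: [3.141, 0.0, 1.593]
contact_force: [-0.5, 0.4, 0.6]
opening: 0.0007
```

```bash
python3 snap.py 11 side top
python3 - <<'E'
from h import *
s=load("side11");t=load("top11")
cv2.imwrite("pics/c11.png",np.hstack([cv2.resize(s["frame"][110:230,200:320,::-1],(400,400),interpolation=cv2.INTER_CUBIC),cv2.resize(t["frame"][150:290,180:320,::-1],(400,400),interpolation=cv2.INTER_CUBIC)]))
E
```

```text
15.2167 [0.49087691 0.14639307 0.09150992] [3.14105406e+00 1.42405012e-05 1.59290826e+00] [-0.51488438  0.44383405  0.59946092] 0.0007473665360706464
```

View pics/c11.png

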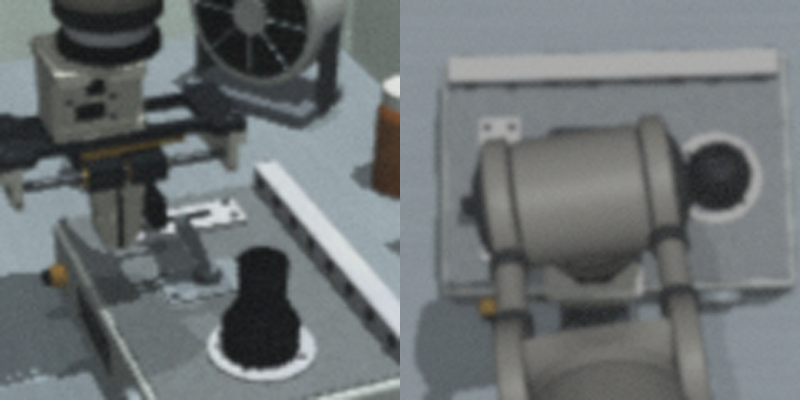

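Emit:
{"name": "step_arm", "arguments": {"moves": [[[0,0.01,-0.003,0],[0,0.01,0,0],[0,0.008,0,0],[0,0.006,0,0],[0,0.006,0,0],[0,0.006,0,0]]]}}

```text
time: 15.82
tool_pos: [0.5349, 0.1481, 0.0965]
tool_rot: [-3.139, -0.0, 1.594]
contact_force: [-15.2, -2.1, 36.2]
opening: 0.0003
```

Emit:
{"name": "step_arm", "arguments": {"moves": [[[0,0.006,0,0],[0,0.006,0,0],[0,0.005,0,0],[0,0.003,0,0],[0,0,0,0]]]}}

```text
time: 16.23
tool_pos: [0.5563, 0.1484, 0.0939]
tool_rot: [-3.141, 0.0, 1.594]
contact_force: [-0.1, -0.2, 0.3]
opening: 0.0009
```

```bash
python3 snap.py 12 side
python3 - <<'E'
from h import *
s=load("side12")
cv2.imwrite("pics/c12.png",cv2.resize(s["frame"][110:230,200:320,::-1],(600,600),interpolation=cv2.INTER_CUBIC))
E
```

```text
16.2333 [0.55626955 0.14842866 0.09389576] [-3.14124754e+00  5.70630094e-06  1.59370509e+00] [-0.14689941 -0.15322566  0.34043048] 0.000897406489585556
```

View pics/c12.png

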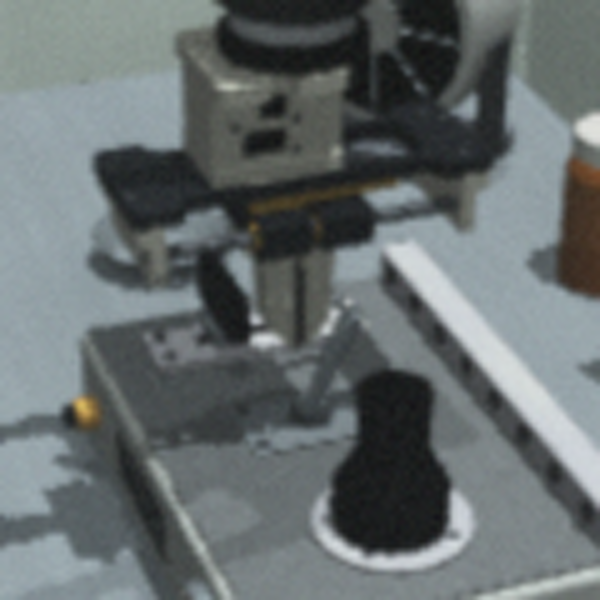

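Run:
```python
from h import *
s=load("side12")
for h in (0,.034,.045,.1): print(h,[proj(s,[.5563+a,.1484+b,.0939+h]).round(1) for a in(-.019,.0,.019) for b in (-.0095,)])
print("bat on tip pred",proj(s,[.5907,.1458,.143]),"off",proj(s,[.5407,.1448,.143]))
```

```text
0 [array([252.6, 191.9]), array([259.3, 190.6]), array([265.8, 189.4])]
0.034 [array([252.5, 181.2]), array([259.3, 180. ]), array([265.9, 178.8])]
0.045 [array([252.5, 177.7]), array([259.3, 176.5]), array([266. , 175.2])]
0.1 [array([252.2, 159.3]), array([259.3, 158.1]), array([266.2, 156.9])]
bat on tip pred [270.49553078 171.6993379 ] off [252.95853652 175.03301305]
```

The side view shows the bat leaning to the rear with its tip at about (269,171). The prediction is (270.5,171.7) for on and (253,175) for off, so the ioniser is on. There was a brief 36 N upward transient at the fingertips, presumably the bat end wedging under them. Next is the slide.

Emit:
{"name": "step_arm", "arguments": {"moves": [[[0,-0.012,0,0],[0,-0.02,0,0],[0,-0.02,0,0],[0,-0.012,0,0],[0.02,0,0,0],[0.025,0,0,0],[0.025,0,0,0],[0.02,0,0,0]]]}}

```text
time: 16.95
tool_pos: [0.4892, 0.2383, 0.0938]
tool_rot: [-3.141, -0.0, 1.594]
contact_force: [-0.0, -0.0, -0.2]
opening: 0.0006
```

Emit:
{"name": "step_arm", "arguments": {"moves": [[[0,0,0.007,0],[0,0,0.01,0],[0,0,0.007,0],[0,0,0.003,0],[0,0,0,0]]]}}

```text
time: 17.37
tool_pos: [0.4891, 0.2358, 0.0658]
tool_rot: [-3.139, 0.001, 1.593]
contact_force: [0.3, -0.3, -0.4]
opening: 0.0007
```

```bash
python3 snap.py 13 side wrist
python3 - <<'E'
from h import *
s=load("side13")
cv2.imwrite("pics/c13.png",np.hstack([cv2.resize(s["frame"][100:220,190:310,::-1],(400,400),interpolation=cv2.INTER_CUBIC),cv2.resize(load("wrist13")["frame"][20:,:,::-1],(400,400))]))
E
```

```text
17.3667 [0.4891482  0.23577803 0.06581259] [-3.13880068e+00  9.13490553e-04  1.59257313e+00] [ 0.25707325 -0.27701121 -0.35302193] 0.0006959072760553651
```

View pics/c13.png

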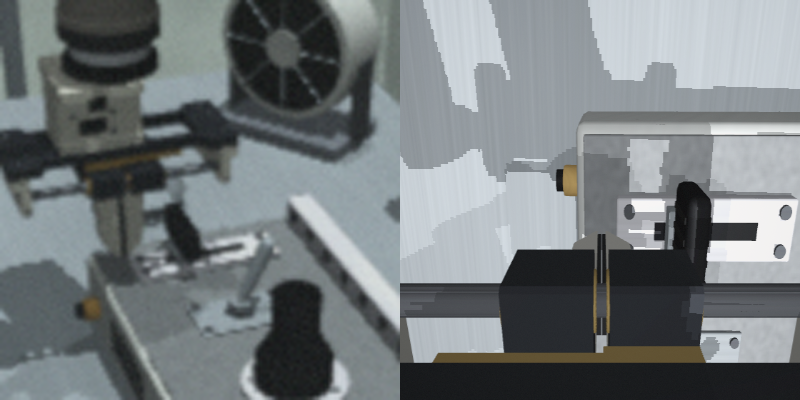

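The toggle is clearly on, the barrel stands, and the shut fingers are in front of the bar. Pushing.

Emit:
{"name": "step_arm", "arguments": {"moves": [[[0,0.01,0,0],[0,0.012,0,0],[0,0.008,0,0],[0,0.008,0,0],[0,0.008,0,0],[0,0.008,0,0],[0,0,0,0]]]}}

```text
time: 18.05
tool_pos: [0.5443, 0.2379, 0.0673]
tool_rot: [-3.14, 0.0, 1.593]
contact_force: [-5.2, -0.6, 4.8]
opening: 0.0003
```

Emit:
{"name": "step_arm", "arguments": {"moves": [[[0,0.004,0,0],[0,0.003,0,0],[0,0,0,0]]]}}

```text
time: 18.3
tool_pos: [0.55, 0.2381, 0.0671]
tool_rot: [-3.139, 0.0, 1.594]
contact_force: [-5.4, -1.8, 4.6]
opening: 0.0003
```

Emit:
{"name": "step_arm", "arguments": {"moves": [[[0,0.003,0,0],[0,0.002,0,0],[0,0,0,0]]]}}

```text
time: 18.55
tool_pos: [0.5547, 0.2382, 0.0671]
tool_rot: [-3.139, 0.001, 1.594]
contact_force: [-5.9, -0.9, 3.7]
opening: 0.0002
```

Emit:
{"name": "step_arm", "arguments": {"moves": [[[0,0.002,0,0],[0,0.001,0,0],[0,0,0,0]]]}}

```text
time: 18.8
tool_pos: [0.5574, 0.2383, 0.0671]
tool_rot: [-3.139, 0.001, 1.594]
contact_force: [-6.1, -1.9, 4.6]
opening: 0.0008
```

Emit:
{"name": "step_arm", "arguments": {"moves": [[[0,0.002,0,0],[0,0.001,0,0],[0,0,0,0]]]}}

```text
time: 19.05
tool_pos: [0.5603, 0.2383, 0.0671]
tool_rot: [-3.138, 0.001, 1.594]
contact_force: [-7.4, -1.6, 4.3]
opening: 0.0003
```

Emit:
{"name": "step_arm", "arguments": {"moves": [[[0,0.002,0,0],[0,0.001,0,0],[0,0,0,0]]]}}

```text
time: 19.3
tool_pos: [0.5615, 0.2383, 0.0672]
tool_rot: [-3.135, 0.001, 1.594]
contact_force: [-12.4, -1.9, 8.0]
opening: 0.0005
```

The force passed 7 N to 12.4 N and travel stalled at x≈0.5615, so this is the end stop. Now I take a look and hold.

Emit:
{"name": "step_arm", "arguments": {"moves": [[[0,0,0,0],[0,0,0,0],[0,0,0,0],[0,0,0,0],[0,0,0,0],[0,0,0,0],[0,0,0,0],[0,0,0,0]]]}}

```text
time: 19.97
tool_pos: [0.5614, 0.2383, 0.0672]
tool_rot: [-3.135, 0.001, 1.594]
contact_force: [-12.8, -3.0, 7.9]
opening: 0.0004
```

```bash
python3 snap.py 14 side wrist
python3 - <<'E'
from h import *
s=load("side14")
cv2.imwrite("pics/c14.png",np.hstack([cv2.resize(s["frame"][100:220,190:310,::-1],(400,400),interpolation=cv2.INTER_CUBIC),cv2.resize(load("wrist14")["frame"][20:,:,::-1],(400,400))]))
E
```

```text
19.9667 [0.56144502 0.23833837 0.06716009] [-3.13498006e+00  1.15208271e-03  1.59416196e+00] [-12.76448008  -3.04877928   7.89075742] 0.00044125639839379783
```

View pics/c14.png

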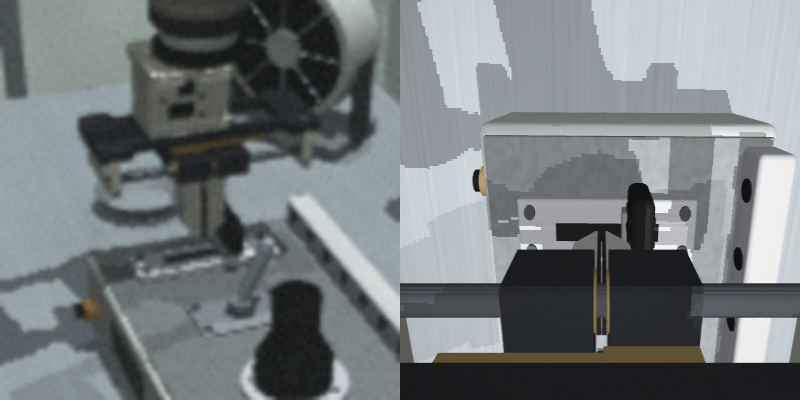

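Emit:
{"name": "step_arm", "arguments": {"moves": [[[0,0,0,0],[0,0,0,0],[0,0,0,0],[0,0,0,0],[0,0,0,0],[0,0,0,0],[0,0,0,0],[0,0,0,0]]]}}

```text
time: 20.73
tool_pos: [0.5614, 0.2383, 0.0671]
tool_rot: [-3.135, 0.001, 1.594]
contact_force: [-12.8, -2.9, 7.6]
opening: 0.0006
```

Emit:
{"name": "step_arm", "arguments": {"moves": [[[0,0,0,0],[0,0,0,0],[0,0,0,0],[0,0,0,0],[0,0,0,0],[0,0,0,0],[0,0,0,0],[0,0,0,0]]]}}

```text
time: 21.4
tool_pos: [0.5615, 0.2383, 0.0672]
tool_rot: [-3.135, 0.001, 1.594]
contact_force: [-11.4, -1.4, 8.6]
opening: 0.0003
```

Emit:
{"name": "step_arm", "arguments": {"moves": [[[0,0,0,0],[0,0,0,0],[0,0,0,0],[0,0,0,0],[0,0,0,0],[0,0,0,0],[0,0,0,0],[0,0,0,0]]]}}

```text
time: 22.07
tool_pos: [0.5615, 0.2383, 0.0672]
tool_rot: [-3.135, 0.001, 1.594]
contact_force: [-11.9, -1.4, 9.0]
opening: 0.0004
```

Emit:
{"name": "step_arm", "arguments": {"moves": [[[0,0,0,0],[0,0,0,0],[0,0,0,0],[0,0,0,0],[0,0,0,0],[0,0,0,0],[0,0,0,0],[0,0,0,0]]]}}

```text
time: 22.73
tool_pos: [0.5615, 0.2383, 0.0672]
tool_rot: [-3.135, 0.001, 1.594]
contact_force: [-11.6, -2.6, 8.2]
opening: 0.0005
```

Emit:
{"name": "step_arm", "arguments": {"moves": [[[0,0,0,0],[0,0,0,0],[0,0,0,0],[0,0,0,0],[0,0,0,0],[0,0,0,0],[0,0,0,0],[0,0,0,0]]]}}

```text
time: 23.4
tool_pos: [0.5615, 0.2383, 0.0671]
tool_rot: [-3.135, 0.001, 1.594]
contact_force: [-12.5, -1.0, 7.5]
opening: 0.0006
```

Emit:
{"name": "step_arm", "arguments": {"moves": [[[0,0,-0.041,0],[0,0,-0.041,0],[0,0,-0.03,0],[0,0,0,0],[0,0,0,0],[0,0,0,0],[0,0,0,0],[0,0,0,0]]]}}

```text
time: 24.07
tool_pos: [0.5642, 0.2385, 0.1776]
tool_rot: [-3.139, 0.001, 1.594]
contact_force: [-0.6, 0.1, -0.7]
opening: 0.0005
```

Emit:
{"name": "step_arm", "arguments": {"moves": [[[-0.01,-0.03,-0.005,0],[0,-0.04,-0.005,0],[0,-0.04,0,0],[0,-0.04,0,0],[0,-0.02,0,0],[0,0,0,0],[0,0,0,0]]]}}

```text
time: 24.65
tool_pos: [0.3946, 0.2249, 0.1891]
tool_rot: [3.142, -0.0, 1.595]
contact_force: [0.3, 0.1, -0.2]
opening: 0.0006
```

```bash
python3 snap.py 15 side top
python3 - <<'E'
from h import *
s=load("side15");t=load("top15")
cv2.imwrite("pics/c15.png",np.hstack([cv2.resize(s["frame"][130:260,205:345,::-1],(400,371),interpolation=cv2.INTER_CUBIC),cv2.resize(t["frame"][150:280,180:320,::-1],(400,371),interpolation=cv2.INTER_CUBIC)]))
cv2.imwrite("pics/c15b.png",np.hstack([s["frame"][:,160:],t["frame"][:,160:]])[:,:,::-1])
E
```

```text
24.65 [0.39458423 0.22490682 0.1891316 ] [ 3.14151891e+00 -3.97491031e-06  1.59470324e+00] [ 0.30537878  0.07342907 -0.1928882 ] 0.0005885786497504238
```

View pics/c15.png

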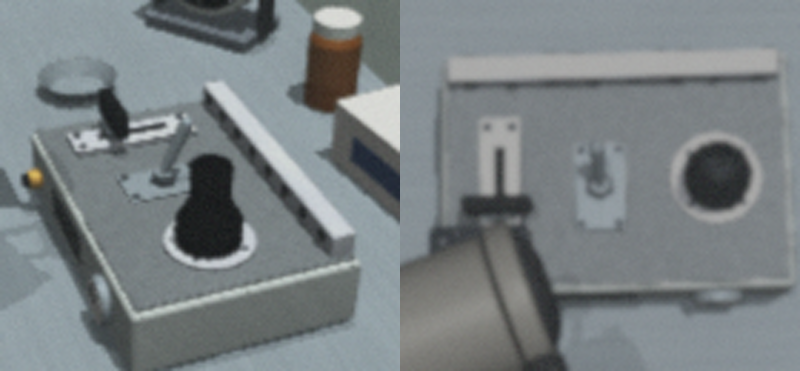

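View pics/c15b.png

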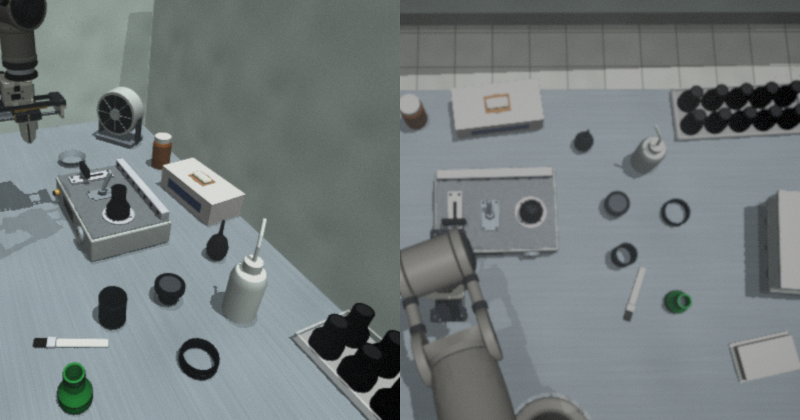

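The pictures show the slide back home, the bat leaning to the rear and the barrel upright and centred on the disc. The bystanders are where they were, and the arm is clear.

```bash
python3 -c "
from cell import robot
print(robot.hand_in())"
```

```text
the job is handed in; nothing more can be done
None
```

I carried out the whole job in the order asked and handed it in at about 24.7 s of the 67 s allowed; no verdict was reported. The barrel stands on the grille, the ioniser is on, and the air slide was held at its rear stop for about 4.2 s at about 12 N, then let go there.

**Last checks:**
- **Barrel:** it stands upright on the grille, within about 2 mm of the middle.
- **Toggle:** the bat leans to the rear, matching its predicted "on" position.
- **Slide:** it is back home after I lifted the fingers clear at the rear stop.
- **Other things:** the bystanders look unmoved, and the arm touches nothing.

**What failed or disagreed:**
- **First grasp:** it closed on air just above the barrel, without moving it. The real fingertips are about 34 mm above the reported TCP; I measured this in the wrist view and allowed for it from then on.
- **Jaw opening:** while holding the 37 mm neck, the gripper read about 40.5 mm.
- **Toggle force:** flipping the toggle gave a brief upward reading of 36 N at the tool, probably the bat's end catching under the fingertips. That is below 40 N, but it is a single reading at the end of a move, so the true peak could have been higher.

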